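Free the lid key from its keyhole rail

ROBOT

A 6-joint arm with a two-finger parallel gripper is mounted at the origin on the work surface. World frame = base frame: x ahead of the robot, y to its left, z up, the work surface at z = 0. Lengths are in mm, angles in rad, forces in N, time in s.
With the tool pointing down it reaches from about 275 to 850 mm from the base axis. Payload 5.2 kg.
Tool frame: the origin (TCP) lies at the very end of the fingers, on their centre line; the grasp point (between the pads) lies arm.pinch_z behind it (arm.pinch_z is the distance from the TCP to the grasp point, in mm); z points along the fingers, y is the line along which they close (so a half turn about z gives the same grasp; the last joint's range is limited). The gripper opens to 85 mm and grips with 20 to 120 N. Pads are 22 mm wide; open, the fingers measure 114 mm over their backs; the gripper's body (76 mm by 85 mm) begins 54 mm behind the grasp point. The pads swing forward as they close: fully open they stand 13 mm farther back than shut.
Start: joints at [-1.53, 0.259, 1.535, -0, 1.348, -0.203], TCP at [132.787, -533.735, 231.31] pointing down, gripper open.
Joint ranges: [-3.14, 3.14], [-0.91, 2.08], [0.19, 2.58], [-1.22, 4.36], [0.22, 2.71], [-3.12, 3.12]. Speed limits (rad/s): [2.57, 2.57, 3.14, 3.14, 3.14, 3.14].

INTERFACE

Orientations are given as [roll, pitch, yaw] about the fixed x, y, z axes, in that order (R = Rz(yaw) Ry(pitch) Rx(roll)).
In Python, from workcell import arm gives the robot as it stands.
- The arm moves only by the tool play_rows, never from a script. Its arguments are lists of equal length, an entry for each row: "linear": the shift along the world's x, y, z in mm, a list of three; "yaw": the turn about the world's z in rad. A call has 1 to 20 rows; each row shifts and turns the commanded pose from where the row before left it; what a row does not reach is not made up. A row lasts 1/12 s, in which the tool goes at most 41.7 mm and 7.16 degrees, less where a joint would pass 70% of its speed; a pose out of reach is approached as far as the arm can. A call with a gripper value outside its range is refused whole. "jaw" is the closure, from -1 (fully open) to 1 (shut), set as the call begins (left out, the last holds). The fingers move at their own pace and stop on an object; "newtons" is the grip in N (left out, the last holds). Time passes only in rows, so rows that do not move let the fingers close. It gives the time, the measured TCP pose, the force, the opening and the grip force at its end, in the units of the state.
- arm.get_state(): the state, without advancing time (a new reading comes with each control period).
- arm.snapshot(name): name is "scene" or "side" or "wrist"; returns a dict with "image" (480x640x3 uint8, red, green, blue), "fx", "fy", "cx", "cy" (pixels), "pose" (4x4, takes a point from camera to world coordinates). Camera axes: x right, y up, looking along -z (the intrinsics and any distortion apply to the point x, -y, -z); pixel columns grow to the right and rows downward; lengths in mm; the calibration is good to about 2 mm. The wrist camera is an equidistant fisheye: a pixel r from the principal point sees the ray r / f radians off the axis. A picture is of the moment at which its call begins. There is no depth.
- arm.sign_off(): hands the job in; it is judged then, once.
The state is a dict: "time": time; "joints": joint angles; "qd": joint speeds; "effort": joint torques, N m; "tcp_pos": TCP position; "tool_rot": TCP orientation; "force": force on the tool from outside, world axes, zero at the start; "torque": the same for the moment, N m; "gripper_width": finger opening in mm; "gripper_force": force on a finger pad.
Only numpy, scipy, OpenCV 4.12 (cv2) and the standard library are available. Lean on these libraries where they do the work, as an engineer would, in place of code of your own. Each camera call takes 0.05 s, during which the arm holds its last target. There are 200 camera calls.

TASK

The blue-headed lid key hangs in the slotted rail. Slide it along the slot to the end whose keyhole mouth is open (marked green; the other mouth is closed by a red insert), lift it up and out, and stand it upright on its foot inside the black ring on the lid of the grey container. Set it down rather than drop it, let go, and leave the cup, bottle and bowl where they are.

Things in the scene. Friction and masses are not known exactly. Their poses are not given: they have to be found in the camera images.
- key: Lid key, 86 mm tall, 0.2 to 0.4 kg: steel foot disc 29 mm across, 10 mm high; steel stem 9 mm across; blue cylindrical head 54 mm across, from 50 to 86 mm. Origin: centre of the foot's underside, z up. It hangs upright: the head rests on the rail's top (origin 120 mm above the table), stem through the slot, foot free below. It slides along the slot with dry friction, up to about 6 N to start it.
- stand: Fixed steel stand, foot plate 110 x 200 mm, carrying the aluminium rail. Origin on the table under its middle; y along the slot, x across it. Rail: top 170 mm above the table, 100 mm wide (x), 246 mm long (y), 8 mm thick. Its middle is at x = 0 and, unmeasured, anywhere within 22 mm of the origin along y. The slot, at x = 0, is 12 mm wide, too narrow for the foot.
- mouths (a point): Point on the stand's middle at rail-top height. 80 mm either side of the rail's own middle is a 36 mm square mouth: the foot can come up through it, the head cannot fall through. One of them (unmeasured; red tabs, the open one has green) is narrowed to 12 mm by a red insert; there a lift stops after about 32 mm, when the foot meets the underside.
- stops (a point): Same point, 12 mm higher, at the height of the tops of two fixed black end stops, 12 mm high, 60 mm wide, 13 mm thick, one on the rail beyond each mouth. When the head touches one, the key is centred over that mouth within 1 mm.
- guards (a point): Same point, 36 mm above the rail's top, at the height of the tops of two fixed upright guard plates along the slot, as high as the head, 64 mm apart, from -45 to +45 mm about the rail's middle. They keep fingers from grasping the head there; closed fingers fit between them behind the head. At the mouths the head is free on both sides.
- container: Fixed grey closed container, 310 mm (x) x 140 mm (y), its flat lid 65 mm above the table. Origin on the table under its centre.
- socket (a point): Centre of the black ring's floor, on the container's lid, 65 mm above the table. The ring is 8 mm high, about 48 mm across inside and 60 mm outside.
- cup: Steel cup, 60 mm across, 45 mm high, standing on the container's lid; origin at the centre of its underside. Leave it.
- bottle: White bottle, 56 mm across, 130 mm high, on the table; origin at the centre of its underside. Leave it.
- bowl: Steel bowl, 80 mm across, 35 mm high, on the table; origin at the centre of its underside. Leave it.
There are look-alikes about, which are no part of the job. What is meant by the key is not orange, and is the smaller of those in its own colour. Of the things shaped like the stand, the steel one is meant.

How it is judged (in metres and radians):
On the way:
1. the key's foot is lifted clear above the rail (height (world z) of key above 0.18 m and horizontal distance between key and stand below 0.16 m), for 0.1 s.
At the end, for the whole second after the job is handed in: The key stands upright (within 0.1 rad) at rest on its foot inside the ring on the container's lid (foot within 12 mm of the ring's centre and within 4 mm of the lid's height), released; cup, bottle and bowl within 30 mm of where they were (horizontal distance between key and socket below 0.012 m and z of key in the frame of socket between -0.004 and 0.004 m and angle between key's own z axis and vertical below 0.1 rad and linear speed of key below 0.02 m/s and contact force between key and the fingers below 0.05 N and distance of each of cup, bottle, bowl from where it was at the start of the episode below 0.03 m); the robot touches nothing.
It fails at once if the key falls freely (faster than 0.6 m/s, untouched by the fingers) (linear speed of key above 0.6 m/s and contact force between key and the fingers below 0.01 N).
It fails at once if the cup, bottle or bowl is moved by more than 40 mm or tipped over (distance of any of cup, bottle, bowl from where it was at the start of the episode above 0.04 m or angle between any of cup, bottle, bowl's own z axis and vertical above 0.5 rad).
It also fails if it takes over 72 s, if anything falls off the work surface, if the arm or the gripper's body presses on something with over 40 N, if the wrist force passes 120 N, or if a joint passes its speed limit or range.

## Working session

There is one attempt and no reset: what is moved stays moved. The work goes in short steps, Python scripts to look and compute and a tool call to move; the robot and the scene stay as the last step left them, time stands still between calls to the robot, and variables do not carry over. Pictures are saved under pics/ and viewed, at most 10 in all, crops included, and the job is handed in when it is done.

Besides the shell and the picture viewer there is one more tool, called after ">>>" as name(argument=value, ...) on one line, values as JSON. play_rows: Moves the arm, as the interface text tells. Its arguments: {"type":"object","properties":{"linear":{"type":"array"},"yaw":{"type":"array"},"jaw":{"type":"number"},"newtons":{"type":"number"}},"required":["linear","yaw"]}

```bash
mkdir -p pics; ls; cat > h.py <<'E'
import numpy as np, cv2
from workcell import arm
def snap(n,f):
    s=arm.snapshot(n); cv2.imwrite('pics/'+f+'.png',s['image'][:,:,::-1]); np.savez('pics/'+f+'.npz',**{k:np.array(v) for k,v in s.items()}); return s
def load(f): return dict(np.load('pics/'+f+'.npz'))
def ray(s,u,v,fish=False):
    x=(u-s['cx'])/s['fx']; y=(v-s['cy'])/s['fy']
    if fish:
        r=np.hypot(x,y); k=np.sin(r)/max(r,1e-9); d=np.array([x*k,y*k,np.cos(r)])
    else: d=np.array([x,y,1.])
    P=np.array(s['pose']); d=P[:3,:3]@(d*[1,-1,-1]); return P[:3,3],d/np.linalg.norm(d)
def onz(s,u,v,z,fish=False):
    o,d=ray(s,u,v,fish); return o+d*(z-o[2])/d[2]
def tri(*rs):
    A=np.zeros((3,3));b=np.zeros(3)
    for o,d in rs:
        M=np.eye(3)-np.outer(d,d);A+=M;b+=M@o
    return np.linalg.solve(A,b)
E
python3 - <<'E'
from h import *
for n in ('scene','side','wrist'):
    s=snap(n,n+'0'); print(n,{k:np.round(v,3).tolist() for k,v in s.items() if k!='image'}, [k for k in s])
print(arm.get_state(),arm.pinch_z)
E
```

```text
pics
scene {'fx': 588.746, 'fy': 588.746, 'cx': 319.975, 'cy': 244.08, 'pose': [[0.879, -0.269, 0.394, 1086.603], [0.477, 0.469, -0.743, -1158.677], [0.014, 0.841, 0.541, 921.813], [0.0, 0.0, 0.0, 1.0]]} ['image', 'fx', 'fy', 'cx', 'cy', 'pose']
side {'fx': 553.009, 'fy': 553.009, 'cx': 315.533, 'cy': 246.552, 'pose': [[-0.998, 0.045, -0.036, 473.667], [-0.057, -0.668, 0.742, 850.496], [0.01, 0.743, 0.67, 1018.001], [0.0, 0.0, 0.0, 1.0]]} ['image', 'fx', 'fy', 'cx', 'cy', 'pose']
wrist {'fx': 371.648, 'fy': 371.648, 'cx': 321.955, 'cy': 231.457, 'pose': [[0.242, 0.926, 0.29, 205.638], [-0.97, 0.231, 0.07, -514.825], [-0.002, -0.298, 0.955, 374.288], [0.0, 0.0, 0.0, 1.0]]} ['image', 'fx', 'fy', 'cx', 'cy', 'pose']
{'time': 0.15, 'joints': array([-1.52981281e+00,  2.59188394e-01,  1.53579669e+00, -6.13528370e-06,
        1.34799347e+00, -2.02793249e-01]), 'qd': array([-0.00024468, -0.00325038, -0.00192935,  0.00034962,  0.00100729,
       -0.00052963]), 'effort': array([ 1.41694021e-03, -4.46388388e+01, -2.90821499e+01, -3.91230924e-04,
        8.09868216e-03, -8.00244351e-06]), 'tcp_pos': array([ 132.7614087 , -533.34047963,  230.6728247 ]), 'tool_rot': array([-3.14023395e+00, -2.73269975e-04,  2.43777935e-01]), 'force': array([ 0.72031339, -0.09112401, -0.1933928 ]), 'torque': array([-0.00398298, -0.01984509, -0.09890658]), 'gripper_force': 0.0, 'gripper_width': 85.58164433500198} 18.700000000000003
```

View pics/scene0.png

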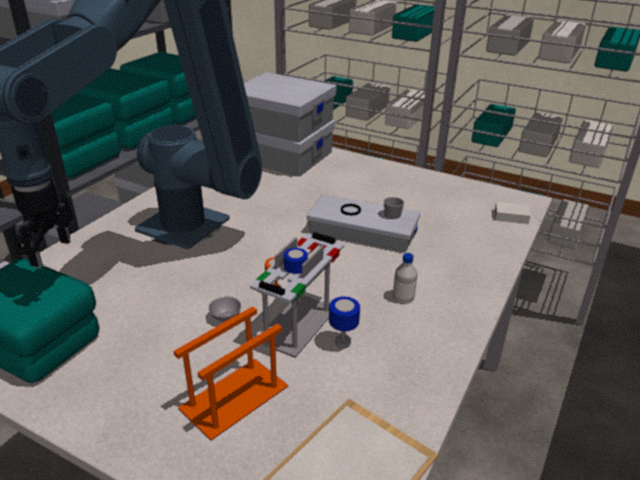

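View pics/side0.png

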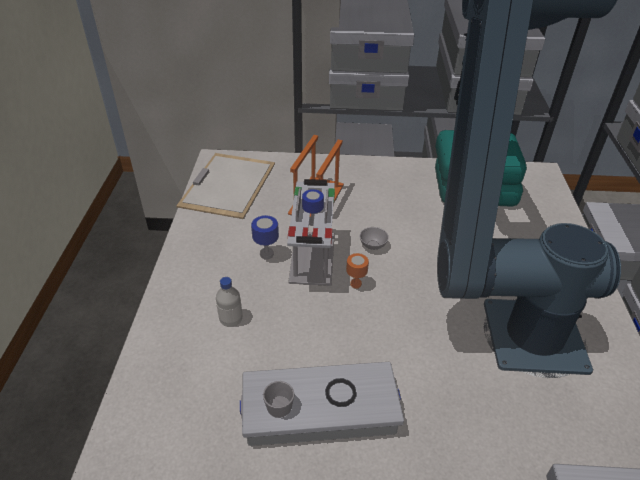

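The scene view shows three keys:
- A blue one in the steel rail, at scene (296,260) and side (313,200).
- A larger blue one on the table, at scene (344,312) and side (265,230).
- An orange one, at scene (268,265) and side (357,265).

The one hanging in the steel rail is blue and the smaller of the two blues, so it fits the description. The orange stand at scene (230,370) is a look-alike. The green mouth is at the near end in the scene view, scene (275,282), which is the far end in the side view.

```bash
python3 - <<'E'
from h import *
a=load('scene0');b=load('side0')
A=a['image'][220:340,240:380];B=b['image'][170:290,240:380]
cv2.imwrite('pics/crop.png',np.vstack([cv2.resize(x,(700,600)[:2],interpolation=cv2.INTER_CUBIC)[:,:,::-1] for x in (A,B)])[:, :] if 0 else np.hstack([cv2.resize(x,(400,343),interpolation=cv2.INTER_CUBIC)[:,:,::-1] for x in (A,B)]))
def comps(s,roi,name):
    x0,y0,x1,y1=roi; h=cv2.cvtColor(np.ascontiguousarray(s['image']),cv2.COLOR_RGB2HSV)
    M={'blue':cv2.inRange(h,(110,150,60),(130,255,255)),'green':cv2.inRange(h,(50,130,60),(80,255,255)),'red':(cv2.inRange(h,(0,170,90),(4,255,255))|cv2.inRange(h,(174,170,90),(180,255,255))),'black':cv2.inRange(h,(0,0,0),(180,255,45))}
    for c,m in M.items():
        n,l,st,ce=cv2.connectedComponentsWithStats(m[y0:y1,x0:x1])
        for i in range(1,n):
            if st[i,4]>12: print(name,c,st[i,4],(ce[i]+[x0,y0]).round(1),st[i,:4]+[x0,y0,0,0])
comps(a,(245,190,420,350),'scene');comps(b,(210,170,420,450),'side')
E
```

```text
scene blue 340 [293.9 261.6] [284 248  24  25]
scene blue 68 [407.7 257.7] [404 253   9  10]
scene blue 636 [344.1 315.7] [329 297  31  34]
scene green 53 [263.2 275.9] [258 272  12   9]
scene green 107 [298.8 289.5] [292 283  13  16]
scene red 28 [301.  241.1] [298 238   8   7]
scene red 35 [312.8 245.8] [309 243   9   7]
scene red 51 [333.5 252. ] [328 248  11   9]
scene black 48 [248.3 192.4] [245 190  10   8]
scene black 77 [350.3 209.3] [341 204  20  11]
scene black 135 [323.5 237.3] [313 232  22  12]
scene black 157 [271.7 287.8] [260 281  24  14]
side blue 81 [312.2 196.6] [303 190  20  12]
side blue 118 [264.4 225.5] [252 217  25  15]
side blue 18 [224.7 279.8] [221 278   9   5]
side black 91 [314.8 182.2] [305 180  21   5]
side black 117 [308.9 239.7] [297 237  25   6]
side black 30 [340.8 403.3] [330 399  23   7]
```

View pics/crop.png

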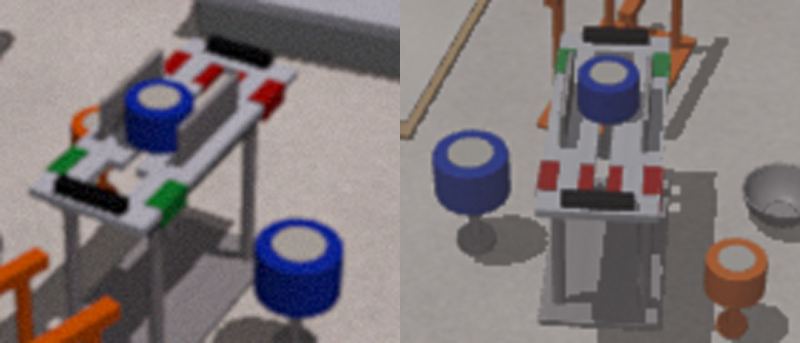

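The crop shows the blue key's head between the guards, at scene (295,253). The black stops are at scene (272,287) at the green end and (323,237) at the red end. Next I'll compute positions.

```bash
python3 - <<'E'
from h import *
a=load('scene0');b=load('side0')
def cap(s,x0,y0,x1,y1):
    im=np.ascontiguousarray(s['image']);h=cv2.cvtColor(im,cv2.COLOR_RGB2HSV)
    r=cv2.inRange(h,(105,110,40),(132,255,255))[y0:y1,x0:x1]
    c,_=cv2.findContours(r,cv2.RETR_EXTERNAL,cv2.CHAIN_APPROX_NONE)
    c=max(c,key=cv2.contourArea); f=np.zeros_like(r);cv2.drawContours(f,[c],-1,255,-1)
    f=f&~r;n,l,st,ce=cv2.connectedComponentsWithStats(f);i=1+st[1:,4].argmax();return ce[i]+[x0,y0],st[i]
pa,pb=cap(a,280,240,312,280),cap(b,300,185,327,215);print('cap',pa,pb)
def show(n,u,v,z): print(n,'tri',tri(ray(a,*u),ray(b,*v)).round(1),'scene',onz(a,*u,z).round(1)[:2],'side',onz(b,*v,z).round(1)[:2])
show('head',pa[0],pb[0],206)
show('stopG',(271.7,287.8),(314.8,182.2),179);show('stopR',(323.5,237.3),(308.9,239.7),179)
# ring: dark ellipse
for s,roi,n,z in ((a,(335,200,367,220),'scene',71),(b,(320,375,362,410),'side',71)):
    x0,y0,x1,y1=roi;g=cv2.cvtColor(np.ascontiguousarray(s['image']),cv2.COLOR_RGB2GRAY)[y0:y1,x0:x1]
    m=(g<80).astype('uint8');c,_=cv2.findContours(m,cv2.RETR_EXTERNAL,cv2.CHAIN_APPROX_NONE);c=max(c,key=len)
    e=cv2.fitEllipse(c);p=np.array(e[0])+[x0,y0];print('ring',n,p,e[1],onz(s,*p,z).round(1))
for n,u,v,z in (('cupTop',(394,202),(279,390),110),('bottlecap',(408,258),(226,283),125),('bowlTop',(225,304),(374,235),35),('bigkey',(345,304),(265,221),90),('orkey',(268,265),(357,260),86)): show(n,u,v,z)
E
```

```text
cap (array([295.18269231, 253.42307692]), array([  8,   9,  15,   9, 104], dtype=int32)) (array([312.5, 195. ]), array([ 6,  6, 14,  9, 98], dtype=int32))
head tri [ 535.7 -235.6  206.3] scene [ 535.5 -235.2] side [ 535.6 -236.2]
stopG tri [ 535.4 -332.6  175.7] scene [ 538.  -336.2] side [ 535.1 -328. ]
stopR tri [ 535.8 -103.8  176.5] scene [ 538.  -107.5] side [ 535.4 -101.1]
ring scene [350.28079224 209.08627224] (10.556262016296387, 19.975229263305664) [452.8 222.8  71. ]
ring side [340.41300011 392.31770325] (27.230714797973633, 29.810810089111328) [450.9 228.5  71. ]
cupTop tri [570.9 257.9 110.9] scene [572.9 259.9] side [568.6 256.4]
bottlecap tri [717.4  -6.7 120.8] scene [720.6 -12.5] side [715.1  -3.1]
bowlTop tri [ 371.6 -290.4   39.2] scene [ 369.  -286.3] side [ 370.5 -295.8]
bigkey tri [ 659.4 -236.8  115.5] scene [ 648.5 -207.4] side [ 662.4 -268.7]
orkey tri [ 413.2 -151.2   79.1] scene [ 410.9 -158.5] side [ 419.6 -139.4]
```

>>> play_rows(linear=[[10,8,2],[20,18,2],[25,22,2],[28,24,2],[28,24,2],[28,24,2],[28,24,0],[28,24,0],[28,24,0],[28,24,0],[28,24,0],[28,24,0],[28,24,0],[28,24,0],[24,20,0],[16,13,0],[0,0,0]], yaw=[0.05,0.08,0.085,0.085,0.085,0.085,0.085,0.085,0.085,0.085,0.085,0.085,0.085,0.085,0.085,0.08,0.012], jaw=1, newtons=40)

```text
time: 1.57
tcp_pos: [538.2, -185.6, 242.7]
tool_rot: [3.141, -0.002, 1.579]
force: [0.3, 0.2, -0.1]
gripper_width: 0.3
gripper_force: 0.0
```

```bash
python3 - <<'E'
from h import *
s=snap('wrist','w1');print(arm.get_state()['tcp_pos'])
im=np.ascontiguousarray(s['image']);h=cv2.cvtColor(im,cv2.COLOR_RGB2HSV)
for nm,m,z in (('blue',cv2.inRange(h,(105,110,40),(132,255,255)),206),('green',cv2.inRange(h,(50,110,50),(80,255,255)),170),('red',cv2.inRange(h,(0,170,80),(4,255,255))|cv2.inRange(h,(174,170,80),(180,255,255)),170)):
    n,l,st,ce=cv2.connectedComponentsWithStats(m)
    for i in range(1,n):
        if st[i,4]>60: print(nm,ce[i].round(),st[i],onz(s,*ce[i],z,True).round(1))
E
```

```text
[ 536.71542611 -187.07472294  242.63373345]
blue [551.  11.] [532   0  34  27 586] [661.8 -38.  206. ]
blue [454. 264.] [ 416  226   83   85 3674] [ 609.4 -183.5  206. ]
blue [285. 310.] [273 284  33  57 400] [ 517.  -211.3  206. ]
red [246. 169.] [ 232  140   28   59 1461] [ 491.9 -138.1  170. ]
red [299. 168.] [ 290  140   20   58 1117] [ 523.5 -138.   170. ]
red [339. 169.] [ 330  140   20   59 1095] [ 547.1 -138.4  170. ]
red [392. 171.] [ 379  142   28   59 1440] [ 578.6 -138.7  170. ]
```

View pics/w1.png

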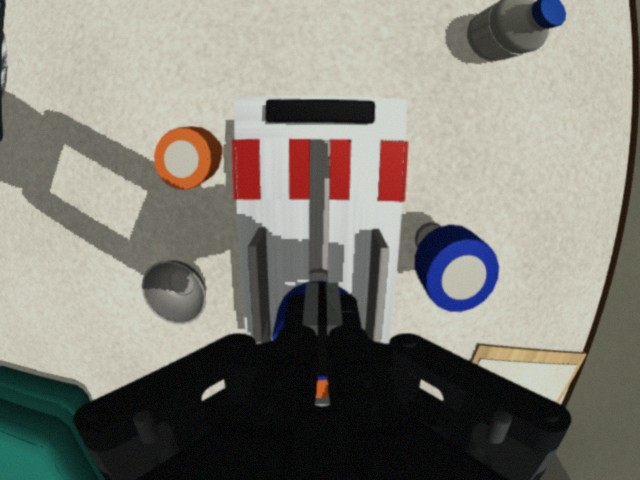

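Wrist view: red tabs are centred at x=535.3, y=-138.3, and the head edge is below the fingers, around (318,290). This agrees with the two-view result. Now I'll go down behind the head.

>>> play_rows(linear=[[-1.2,3,-5],[0,0,-8],[0,0,-8],[0,0,-8],[0,0,-8],[0,0,-8],[0,0,-8],[0,0,-5],[0,0,-2],[0,0,0]], yaw=[-0.008,0,0,0,0,0,0,0,0,0])

```text
time: 2.45
tcp_pos: [534.3, -185.6, 182.6]
tool_rot: [-3.141, -0.001, 1.563]
force: [0.3, 0.3, 0.8]
gripper_width: -0.1
gripper_force: 0.0
```

>>> play_rows(linear=[[0,-3,0],[0,-4,0],[0,-4,0],[0,-4,0],[0,-4,0],[0,-4,0],[0,-4,0],[0,-4,0],[0,-4,0],[0,-4,0]], yaw=[0,0,0,0,0,0,0,0,0,0])

```text
time: 3.28
tcp_pos: [534.6, -225.0, 183.4]
tool_rot: [3.142, -0.0, 1.563]
force: [-0.7, 4.2, 3.4]
gripper_width: 0.1
gripper_force: 2.2
```

>>> play_rows(linear=[[0,-4,0],[0,-4,0],[0,-4,0],[0,-4,0],[0,-4,0],[0,-3,0],[0,-3,0],[0,-2,0]], yaw=[0,0,0,0,0,0,0,0])

```text
time: 3.95
tcp_pos: [534.5, -253.1, 183.3]
tool_rot: [-3.142, 0.0, 1.563]
force: [0.1, 4.4, 3.4]
gripper_width: 0.1
gripper_force: 2.3
```

>>> play_rows(linear=[[0,-1.5,0],[0,-1.5,0],[0,-1.5,0]], yaw=[0,0,0])

```text
time: 4.2
tcp_pos: [534.5, -257.3, 183.3]
tool_rot: [-3.141, -0.0, 1.563]
force: [-0.2, 4.0, 3.8]
gripper_width: 0.1
gripper_force: 2.2
```

>>> play_rows(linear=[[0,-1.5,0],[0,-1,0],[0,0,0]], yaw=[0,0,0])

```text
time: 4.45
tcp_pos: [534.6, -260.0, 183.2]
tool_rot: [-3.142, 0.0, 1.563]
force: [0.8, 3.3, 2.8]
gripper_width: -0.2
gripper_force: 1.6
```

>>> play_rows(linear=[[0,-1,0],[0,-1,0],[0,0,0]], yaw=[0,0,0])

```text
time: 4.7
tcp_pos: [534.6, -261.4, 183.2]
tool_rot: [-3.141, -0.001, 1.563]
force: [0.2, 5.1, 3.6]
gripper_width: -0.2
gripper_force: 2.7
```

>>> play_rows(linear=[[0,-1,0],[0,-1,0],[0,0,0]], yaw=[0,0,0])

```text
time: 4.95
tcp_pos: [534.5, -261.4, 183.3]
tool_rot: [-3.141, -0.004, 1.563]
force: [0.0, 11.5, 6.0]
gripper_width: -0.0
gripper_force: 5.6
```

Contact with the stop: the force rose and motion ended. Now I'll back off, lift, open, and move over the head.

>>> play_rows(linear=[[0,4,0],[0,6,0],[0,2,5],[0,0,10],[0,0,15],[0,0,15],[0,0,8],[0,0,0]], yaw=[0,0,0,0,0,0,0,0])

```text
time: 5.62
tcp_pos: [535.7, -253.0, 239.3]
tool_rot: [3.137, 0.003, 1.563]
force: [0.1, -0.3, 1.3]
gripper_width: -0.2
gripper_force: 0.0
```

>>> play_rows(linear=[[0,-5,0],[0,-10,0],[0,-15,0],[0,-12,0],[0,-4,0],[0,0,0],[0,0,0],[0,0,0],[0,0,0]], yaw=[0,0,0,0,0,0,0,0,0], jaw=-1)

```text
time: 6.37
tcp_pos: [534.6, -297.3, 236.3]
tool_rot: [-3.141, -0.0, 1.563]
force: [-0.1, -0.1, 0.1]
gripper_width: 85.5
gripper_force: 0.0
```

```bash
python3 - <<'E'
from h import *
print(arm.get_state()['tcp_pos'],arm.get_state()['gripper_width'])
a=snap('scene','scene1');b=snap('side','side1');w=snap('wrist','w2')
cv2.imwrite('pics/c2.png',np.hstack([a['image'][200:340,230:380,::-1].repeat(2,0).repeat(2,1), cv2.resize(w['image'],(373,280))[:,:,::-1]]))
E
```

```text
[ 534.58182951 -297.27587785  236.27392442] 85.45668667124377
```

View pics/c2.png

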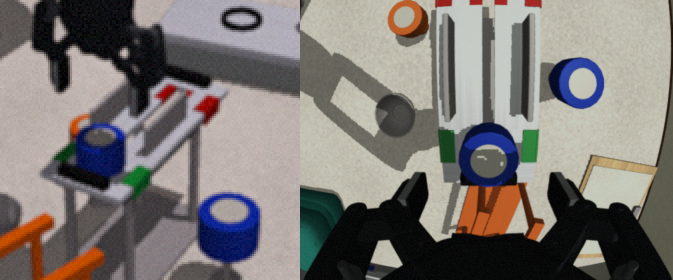

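Scene and wrist views show the head between the green tabs, against the black stop (wrist crop around (488,155)). I'll lower and grasp.

>>> play_rows(linear=[[0.5,-1.2,-5],[0,0,-10],[0,0,-10],[0,0,-10],[0,0,-10],[0,0,-8],[0,0,-4],[0,0,-2],[0,0,0]], yaw=[0,0,0,0,0,0,0,0,0])

```text
time: 7.27
tcp_pos: [535.0, -298.8, 176.7]
tool_rot: [-3.141, -0.001, 1.563]
force: [-0.9, 0.1, 0.2]
gripper_width: 85.7
gripper_force: 0.0
```

>>> play_rows(linear=[[0,0,0],[0,0,0],[0,0,0],[0,0,0],[0,0,0],[0,0,0],[0,0,0],[0,0,0]], yaw=[0,0,0,0,0,0,0,0], jaw=1, newtons=45)

```text
time: 7.93
tcp_pos: [535.4, -299.2, 178.3]
tool_rot: [3.14, 0.001, 1.563]
force: [-0.6, 1.1, 4.7]
gripper_width: 52.8
gripper_force: 48.0
```

>>> play_rows(linear=[[0,0.5,2],[0,0.3,4],[0,0,4],[0,0,4],[0,0,4],[0,0,4],[0,0,3],[0,0,0]], yaw=[0,0,0,0,0,0,0,0])

```text
time: 8.6
tcp_pos: [535.4, -298.4, 203.3]
tool_rot: [3.14, 0.001, 1.563]
force: [-0.2, -1.4, -3.8]
gripper_width: 52.8
gripper_force: 47.7
```

>>> play_rows(linear=[[0,0,4],[0,0,4],[0,0,4],[0,0,4],[0,0,2],[0,0,0]], yaw=[0,0,0,0,0,0])

```text
time: 9.1
tcp_pos: [535.4, -298.4, 221.1]
tool_rot: [3.141, 0.001, 1.563]
force: [-0.0, 0.7, -3.2]
gripper_width: 52.7
gripper_force: 47.8
```

>>> play_rows(linear=[[0,0,4],[0,0,7],[0,0,8],[0,0,8],[0,0,8],[0,0,8],[0,0,8],[0,0,8],[0,0,4],[0,0,2],[0,0,0]], yaw=[0,0,0,0,0,0,0,0,0,0,0])

```text
time: 10.02
tcp_pos: [535.2, -298.2, 285.9]
tool_rot: [3.141, 0.0, 1.563]
force: [1.0, 0.2, -3.1]
gripper_width: 52.9
gripper_force: 47.8
```

```bash
python3 - <<'E'
from h import *
print({k:arm.get_state()[k] for k in ('tcp_pos','force','joints','gripper_width')})
a=snap('scene','scene2');b=snap('side','side2')
cv2.imwrite('pics/c3.png',np.hstack([cv2.resize(a['image'][170:340,230:400,::-1],(390,390)),cv2.resize(b['image'][110:280,220:390,::-1],(390,390))]))
E
```

```text
{'tcp_pos': array([ 535.21634434, -298.23968021,  285.86696152]), 'force': array([ 1.02984174,  0.19475777, -3.10156946]), 'joints': array([-6.90230460e-01,  3.44713030e-01,  1.28362941e+00,  2.21055905e-05,
        1.51246539e+00, -6.82228406e-01]), 'gripper_width': 52.90500979159208}
```

View pics/c3.png

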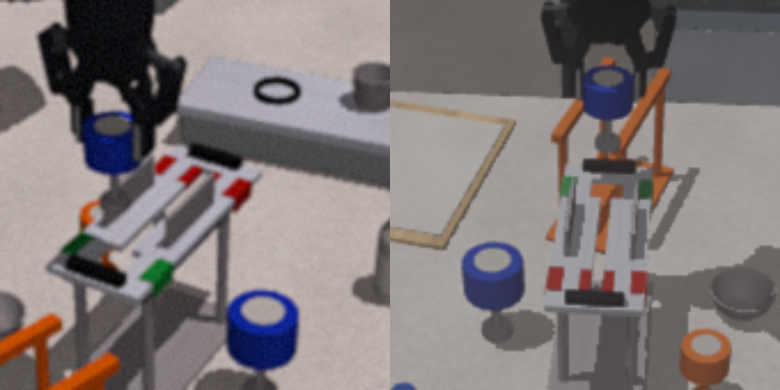

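The key is upright and clear of the rail in both views: crop (110,145) in the scene half and (607,90) in the side half. I'll carry it towards the ring.

>>> play_rows(linear=[[-1,6,0],[-2,12,0],[-4,20,0],[-5,26,0],[-5,28,0],[-5,28,0],[-5,28,0],[-5,28,0],[-5,28,0],[-5,28,0],[-5,28,0],[-5,28,0],[-5,28,0],[-5,28,0],[-5,28,0],[-5,26,0],[-5,20,0],[-3,14,0],[-2,8,0],[-1,4,0]], yaw=[0,0,0,0,0,0,0,0,0,0,0,0,0,0,0,0,0,0,0,0])

```text
time: 11.78
tcp_pos: [450.9, 147.3, 285.3]
tool_rot: [-3.141, -0.0, 1.565]
force: [-0.1, 0.5, -2.8]
gripper_width: 52.9
gripper_force: 47.9
```

>>> play_rows(linear=[[0,0,0],[0,0,0],[0,0,0]], yaw=[0,0,0])

```text
time: 12.03
tcp_pos: [452.3, 145.1, 285.3]
tool_rot: [3.142, 0.0, 1.562]
force: [0.8, -0.3, -3.2]
gripper_width: 52.9
gripper_force: 47.9
```

```bash
python3 - <<'E'
from h import *
print(arm.get_state()['tcp_pos'],arm.get_state()['tool_rot'])
a=load('scene0');b=load('side0')
print('tri',tri(ray(a,350.28,209.09),ray(b,340.41,392.32)))
w=snap('wrist','w3')
g=cv2.cvtColor(np.ascontiguousarray(w['image']),cv2.COLOR_RGB2GRAY);m=(g<60).astype('uint8')
n,l,st,ce=cv2.connectedComponentsWithStats(m)
for i in range(1,n):
    if st[i,4]>150: print(ce[i].round(1),st[i],onz(w,*ce[i],71,True).round(1))
E
```

```text
[452.25913926 145.11133943 285.26236044] [3.14158470e+00 4.00900179e-04 1.56185118e+00]
tri [450.88828651 226.86253971  68.46593088]
[463.3  71. ] [ 432   46   50   57 1329] [591.7 274.5  71. ]
[423.5  83.7] [418  62  19  39 187] [550.  258.3  71. ]
[319.9 113.1] [288  83  64  62 987] [449.8 227.2  71. ]
[ 33.5 290.6] [   0  217  103  208 9642] [52.  27.5 71. ]
[318.9 398.3] [    0   233   616   247 74705] [ 445.  -112.9   71. ]
[509.9 305.7] [495 279  39  54 588] [676.3  14.3  71. ]
[551.3 338. ] [536 327  28  24 399] [757.1 -42.4  71. ]
```

View pics/w3.png

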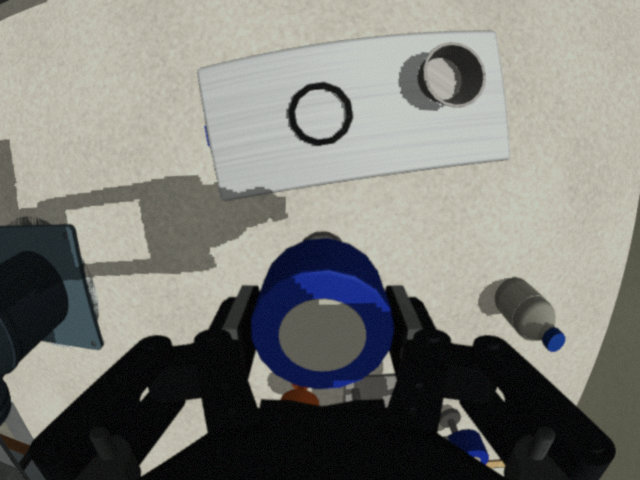

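The wrist view shows the ring at (320,113), which is (450,227), agreeing with the two-view fix. The key is held upright and the cup is well aside at (455,75).

>>> play_rows(linear=[[0,6,0],[-1,12,0],[-1,16,0],[0,16,0],[0,14,0],[0,10,0],[0,5.5,0],[0,2,0],[0,0,0],[0,0,0]], yaw=[0,0,0,0,0,0,0,0,0,0])

```text
time: 12.92
tcp_pos: [450.1, 226.9, 285.2]
tool_rot: [-3.141, 0.001, 1.563]
force: [0.4, -0.3, -3.4]
gripper_width: 52.9
gripper_force: 47.9
```

>>> play_rows(linear=[[0,0,-5],[0,0,-10],[0,0,-14],[0,0,-14],[0,0,-14],[0,0,-14],[0,0,-14],[0,0,-14],[0,0,-14],[0,0,-10],[0,0,-7],[0,0,-4],[0,0,0],[0,0,0]], yaw=[0,0,0,0,0,0,0,0,0,0,0,0,0,0])

```text
time: 14.08
tcp_pos: [450.4, 227.4, 151.6]
tool_rot: [3.141, -0.0, 1.563]
force: [0.9, -0.1, -3.1]
gripper_width: 52.6
gripper_force: 47.9
```

```bash
python3 - <<'E'
from h import *
print(arm.get_state()['tcp_pos'],arm.get_state()['force'])
a=snap('scene','scene3');b=snap('side','side3')
cv2.imwrite('pics/c4.png',np.hstack([cv2.resize(a['image'][130:260,290:420,::-1],(390,390)),cv2.resize(b['image'][310:440,270:400,::-1],(390,390))]))
E
```

```text
[450.37587341 227.35115404 151.55600727] [ 0.90038447 -0.05247953 -3.12048091]
```

View pics/c4.png

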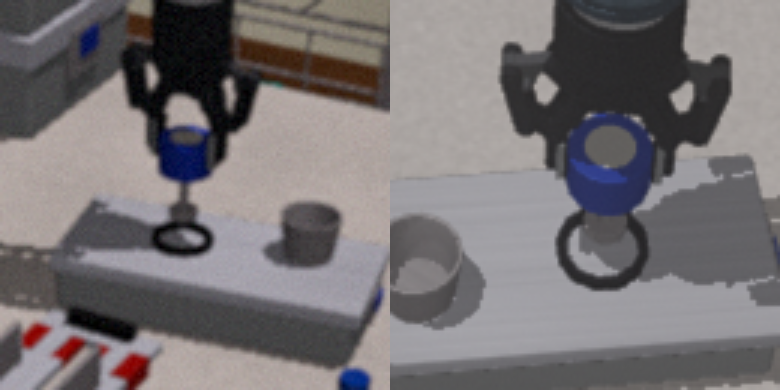

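The foot hangs directly over the ring in both views: foot (183,212) above ring (182,238) in the scene half, and it is centred in x in the side half. I'll lower until contact.

>>> play_rows(linear=[[0,0,-4],[0,0,-5],[0,0,-5],[0,0,-4],[0,0,-3],[0,0,-2],[0,0,-1],[0,0,0],[0,0,0]], yaw=[0,0,0,0,0,0,0,0,0])

```text
time: 14.93
tcp_pos: [450.2, 227.4, 127.4]
tool_rot: [3.141, -0.0, 1.563]
force: [0.6, 1.0, -2.2]
gripper_width: 52.6
gripper_force: 47.9
```

>>> play_rows(linear=[[0,0,-1],[0,0,-1],[0,0,0],[0,0,0]], yaw=[0,0,0,0])

```text
time: 15.27
tcp_pos: [450.1, 227.4, 125.3]
tool_rot: [3.142, -0.0, 1.563]
force: [-0.0, 0.3, -3.9]
gripper_width: 52.8
gripper_force: 47.9
```

>>> play_rows(linear=[[0,0,-0.7],[0,0,-0.7],[0,0,0],[0,0,0]], yaw=[0,0,0,0])

```text
time: 15.6
tcp_pos: [450.0, 227.3, 123.8]
tool_rot: [-3.141, 0.0, 1.563]
force: [-1.3, 1.1, -3.5]
gripper_width: 52.8
gripper_force: 47.9
```

>>> play_rows(linear=[[0,0,-0.5],[0,0,-0.5],[0,0,0],[0,0,0]], yaw=[0,0,0,0])

```text
time: 15.93
tcp_pos: [450.2, 227.4, 123.3]
tool_rot: [3.141, -0.0, 1.563]
force: [-1.2, 0.2, 2.0]
gripper_width: 52.9
gripper_force: 48.4
```

>>> play_rows(linear=[[0,0,-0.5],[0,0,0],[0,0,0]], yaw=[0,0,0])

```text
time: 16.18
tcp_pos: [450.2, 227.5, 123.3]
tool_rot: [3.141, -0.0, 1.563]
force: [-2.0, -0.3, 5.1]
gripper_width: 52.8
gripper_force: 48.9
```

Contact is at TCP z 123.3, exactly the predicted height. I'll release gently and then retreat.

>>> play_rows(linear=[[0,0,0.4],[0,0,0],[0,0,0],[0,0,0]], yaw=[0,0,0,0], newtons=20)

```text
time: 16.52
tcp_pos: [450.2, 227.5, 123.3]
tool_rot: [3.141, -0.0, 1.563]
force: [-1.9, 0.2, 5.2]
gripper_width: 52.8
gripper_force: 48.4
```

>>> play_rows(linear=[[0,0,0],[0,0,0],[0,0,0],[0,0,0],[0,0,0],[0,0,0],[0,0,0],[0,0,0]], yaw=[0,0,0,0,0,0,0,0], jaw=-1)

```text
time: 17.18
tcp_pos: [450.1, 227.4, 122.8]
tool_rot: [-3.142, -0.0, 1.563]
force: [0.1, -0.0, -0.5]
gripper_width: 85.4
gripper_force: 0.0
```

>>> play_rows(linear=[[0,0,3],[0,0,6],[0,0,10],[0,0,14],[0,0,16],[0,0,16],[0,0,16],[0,0,14],[0,0,8],[0,0,3],[0,0,0],[0,0,0]], yaw=[0,0,0,0,0,0,0,0,0,0,0,0])

```text
time: 18.18
tcp_pos: [449.8, 227.3, 228.5]
tool_rot: [-3.141, 0.0, 1.563]
force: [-0.8, 0.4, -0.1]
gripper_width: 84.9
gripper_force: 0.0
```

```bash
python3 - <<'E'
from h import *
st=arm.get_state();print(st['tcp_pos'],st['force'],st['gripper_width'])
a=snap('scene','scene4');b=snap('side','side4')
cv2.imwrite('pics/c5.png',np.hstack([cv2.resize(a['image'][150:310,280:440,::-1],(390,390)),cv2.resize(b['image'][270:440,210:380,::-1],(390,390))]))
E
```

```text
[449.78708159 227.28047074 228.45493732] [-0.82380469  0.42045225 -0.1126456 ] 84.88243356456172
```

View pics/c5.png

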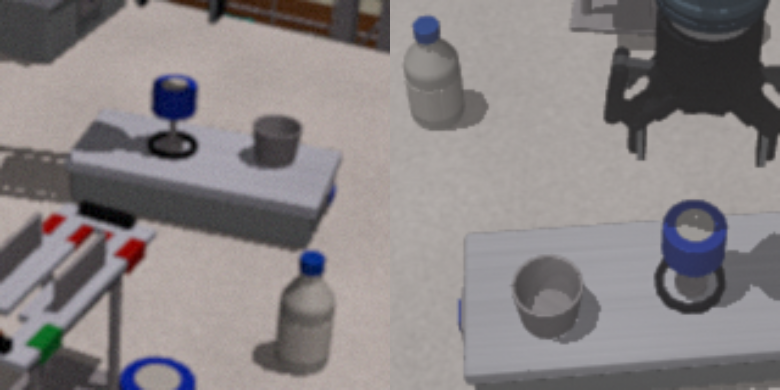

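The key stands upright and centred in the ring, at scene crop (173,145) and side crop (690,280). The gripper is clear, and the cup and bottle are where they were.

```bash
python3 -c "
from workcell import arm
print(arm.sign_off())"
```

```text
the job is handed in; nothing more can be done
None
```

The job is handed in at about 18 s of the 72 s allowed: the blue key stands upright and released inside the black ring, with cup, bottle and bowl untouched; the sign-off gave no verdict.

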